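Clear the broken charcoal off the soldering board into the scrap tray

TASK

First lift the blue scrap tray up and off its rail by its wooden handle, stand it upright on the dark steel plate and let go of it. Then carry all three black charcoal chunks from the white soldering board into the tray. Never tip the tray, and leave the brass ring on the board and everything else on the bench where it is.

Things in the scene. Friction and masses are not known exactly. Their poses are not given: they have to be found in the camera images.
- tray: loose blue scrap tray, open box 110 x 150 x 42 mm (own x, y, z), walls 4 mm, 0.2 kg. Origin: centre of its underside. A tab 60 mm wide rises from its back wall (+x, at x = 55 mm) with a folded lip behind it (to x = 72 mm, inner top at z = 105, end at z = 85 mm) that hangs over the rail, underside 20 mm over the bench. Raise it 25 mm or more to free the lip.
- tray_grip (a point): middle of the tray's upright pale wooden grip, which is 14 mm thick (tray x), 50 mm wide (tray y) and 32 mm high; at x = 53, y = 0, z = 150 mm in the tray's frame, same axes
- stand: fixed hanging stand, left or right of the board: steel rail, 10 mm thick, along own y, axis 120 mm over the bench, on two posts at y = -100 and +100 mm, 122 mm high; dark wooden foot 70 x 220 x 8 mm (x from -20 to +50 mm) and low rest bar. Origin on the bench under the rail's middle; the tray hangs on its -x side.
- plate: fixed dark steel plate 200 x 220 x 3 mm (own x, y, z) on the bench, on the other side of the board from the stand. Origin at the centre of its underside.
- board: fixed white soldering board 240 x 260 x 20 mm (own x, y, z). Origin at the centre of its underside. The chunks and the brass ring lie on its top, at changing places, 20 mm over the bench.
- chunk_a: loose chunk of broken charcoal block, black, a rough rounded brick 42 x 28 x 24 mm (own x, y, z), about 30 g, starting flat on the white board with z up. Origin at its centre.
- chunk_b: loose chunk of broken charcoal block, black, a rough rounded brick 34 x 30 x 26 mm (own x, y, z), about 30 g, starting flat on the white board with z up. Origin at its centre.
- chunk_c: loose chunk of broken charcoal block, black, a rough rounded brick 46 x 25 x 23 mm (own x, y, z), about 30 g, starting flat on the white board with z up. Origin at its centre.
- brass_ring: loose unfinished brass ring lying flat on the board, outer diameter 30, hole 21, height 9 mm; to be left alone. Origin at the centre of its underside.
- tin: loose open aluminium tin 50 x 75 x 22 mm beyond the board; to be left alone. Origin at the centre of its underside.
- jar: loose glass jar of pens and tools, 72 mm diameter, 141 mm high, beyond the board; to be left alone. Origin at the centre of its underside.
- hammer: loose hammer lying beyond the board, handle about along world y; to be left alone. Origin at its underside.
- bottle: loose blue bottle, 66 mm diameter, 210 mm high, far on the left; to be left alone. Origin at the centre of its underside.
Things that resemble listed ones, but are neither listed nor needed, are in the scene too. Leave any green or orange look-alike of the chunk_c alone.

How it is judged:
On the way, in this order (a step that is already met when the one before it is completed fails the run):
1. the tray, with no chunk in it, stands upright on the steel plate and is let go (horizontal distance between tray and plate below 0.06 m and height (world z) of tray below 0.01 m and angle between tray's own z axis and vertical below 0.1 rad and linear speed of tray below 0.05 m/s and contact force between the fingers and tray below 0.3 N and not (x of chunk_a in the frame of tray between -0.053 and 0.053 m and y of chunk_a in the frame of tray between -0.073 and 0.073 m and z of chunk_a in the frame of tray between 0 and 0.055 m) and not (x of chunk_b in the frame of tray between -0.053 and 0.053 m and y of chunk_b in the frame of tray between -0.073 and 0.073 m and z of chunk_b in the frame of tray between 0 and 0.055 m) and not (x of chunk_c in the frame of tray between -0.053 and 0.053 m and y of chunk_c in the frame of tray between -0.073 and 0.073 m and z of chunk_c in the frame of tray between 0 and 0.055 m)), for 0.2 s.
2. all three chunks are in the tray (x of chunk_a in the frame of tray between -0.053 and 0.053 m and y of chunk_a in the frame of tray between -0.073 and 0.073 m and z of chunk_a in the frame of tray between 0 and 0.055 m and x of chunk_b in the frame of tray between -0.053 and 0.053 m and y of chunk_b in the frame of tray between -0.073 and 0.073 m and z of chunk_b in the frame of tray between 0 and 0.055 m and x of chunk_c in the frame of tray between -0.053 and 0.053 m and y of chunk_c in the frame of tray between -0.073 and 0.073 m and z of chunk_c in the frame of tray between 0 and 0.055 m), for 0.2 s.
At the end, for the whole second after the job is handed in: The tray stands upright (within 0.1 rad) and at rest on the steel plate, its origin within 60 mm of the plate's centre, and all three charcoal chunks lie at rest inside its walls; the brass ring is within 20 mm and tin, jar, hammer and bottle within 30 mm of where they were (all of step 2 and horizontal distance between tray and plate below 0.06 m and height (world z) of tray below 0.01 m and angle between tray's own z axis and vertical below 0.1 rad and linear speed of each of tray, chunk_a, chunk_b, chunk_c below 0.05 m/s); the robot touches nothing.
It fails at once if the tray is tipped by more than 0.6 rad (angle between tray's own z axis and vertical above 0.6 rad).
It fails at once if the brass ring is moved by more than 20 mm (distance of brass_ring from where it was at the start of the episode above 0.02 m).
It fails at once if the tin, jar, hammer or bottle is moved by more than 30 mm (distance of any of tin, jar, hammer, bottle from where it was at the start of the episode above 0.03 m).
It also fails if it takes over 72 s, if anything falls off the work surface, if the arm or the gripper's body presses on something with over 40 N, if the wrist force passes 120 N, or if a joint passes its speed limit or range.

ROBOT

A 6-joint arm with a two-finger parallel gripper is mounted at the origin on the work surface. World frame = base frame: x ahead of the robot, y to its left, z up, the work surface at z = 0. Lengths are in m, angles in rad, forces in N, time in s.
With the tool pointing down it reaches from about 0.275 to 0.725 m from the base axis. Payload 5.6 kg.
Tool frame: the origin (TCP) lies between the finger pads; the fingertips stand 17 mm ahead of it and the grasp point (between the pads) lies 2 mm behind it; z points along the fingers, y is the direction in which the jaws open and shut (so a half turn about z gives the same grasp; the last joint's range is limited). The gripper opens to 85 mm and grips with 20 to 120 N. Pads are 22 mm wide; open, the fingers measure 114 mm over their backs; the gripper's body (76 mm by 85 mm) begins 54 mm behind the grasp point. The pads swing forward as they close: fully open they stand 13 mm farther back than shut.
Start: joints at [1.456, 0.255, 0.108, 0, -1.424, -0.285], TCP at [0.214, 0.507, 0.211] pointing down, gripper open.
Joint ranges: [-2.95, 2.95], [-1.21, 1.97], [-1.09, 1.5], [-2.87, 1.71], [-2.94, -0.07], [-3.05, 3.05]. Speed limits (rad/s): [2.57, 2.57, 3.14, 3.14, 3.14, 3.14].

INTERFACE

Orientations are given as a 3x3 rotation matrix whose columns are the frame's x, y, z axes.
In Python, from workcell import ctrl gives the robot as it stands.
- The arm moves only by the tool step_arm, never from a script. Its argument "commands" is a list of rows, each an object of numbers: "rx", "ry", "rz": the turn, a rotation vector about the tool's x, y, z in rad; "tx", "ty", "tz": the shift along the tool's x, y, z in cm; "hand": the finger opening in cm, from 0 to 8.54. In form: [{"rx": .., "ry": .., "rz": .., "tx": .., "ty": .., "tz": .., "hand": ..}, ...]. A call has 1 to 12 rows; each row is the pose to reach, as a shift and turn from the pose measured when the call began, along the tool's axes at that moment; what a row does not reach only later rows make up. A row lasts 1/10 s, in which the tool goes at most 50 mm and 8.59 degrees, less where a joint would pass 70% of its speed; a pose out of reach is approached as far as the arm can. A call with a gripper value outside its range is refused whole. The fingers move at their own pace and stop on an object; "newtons" is the grip in N (left out, the last holds). Time passes only in rows, so rows that repeat a pose let the fingers close. It gives the time, the measured TCP pose, the force and the opening at its end, in the units of the state.
- ctrl.observe(): the state, without advancing time (a new reading comes with each control period).
- ctrl.read_camera(name): name is "side" or "top" or "wrist"; returns (picture, depth): 384x512x3 uint8, blue, green, red; 384x512 float32, m along the optical axis (not along the pixel's ray), 0 where there is no reading.
- ctrl.calibration(name): a dict with "intrinsics" (3x3 intrinsics, pixels), "distortion" ([k1, k2, p1, p2, k3] as OpenCV has them; the pictures are not rectified), "rvec" (rotation vector, rad) and "tvec" (3), from world to camera coordinates, as OpenCV has them; the wrist camera has in their place "T_tool_cam" (4x4, takes a point from camera to tool coordinates, whose origin is the TCP and whose axes are the flange's). Camera axes: x right, y down, z forward; pixel columns grow to the right and rows downward; lengths in m; the calibration is good to about 2 mm. A picture is of the moment at which its call begins: read the wrist's pose just before it. calibration takes no time and is no camera call.
- ctrl.hand_in(): hands the job in, once; it reports no verdict.
The state is a dict: "t": time; "qpos": joint angles; "dq": joint speeds; "joint_efforts": joint torques, N m; "eef_pos": TCP position; "tcp_rot": TCP orientation; "contact_force": force on the tool from outside, world axes, zero at the start; "ft_torque": the same for the moment, N m; "opening": finger opening in m.
Only numpy, scipy, OpenCV 4.12 (cv2) and the standard library are available. Lean on these libraries where they do the work, as an engineer would, in place of code of your own. Each camera call takes 0.05 s, during which the arm holds its last target. There are 200 camera calls.

## Working session

There is one attempt and no reset: what is moved stays moved. The work goes in short steps, Python scripts to look and compute and a tool call to move; the robot and the scene stay as the last step left them, time stands still between calls to the robot, and variables do not carry over. Pictures are saved under pics/ and viewed, about 8 in all and at most 12, crops included, and the job is handed in when it is done.

Besides the shell and the picture viewer there is one more tool, called in YAML: its name, and indented under it one key for each argument. step_arm: Moves the arm, as the interface text tells. Its arguments: {"type":"object","properties":{"commands":{"type":"array"},"newtons":{"type":"number"}},"required":["commands"]}

```bash
mkdir -p pics
cat > h.py <<'E'
import numpy as np, cv2
from workcell import ctrl
def grab(name,save):
    s=ctrl.observe(); im,d=ctrl.read_camera(name)
    np.savez('pics/'+save+'.npz',im=im,d=d,p=s['eef_pos'],R=s['tcp_rot'],name=name)
    cv2.imwrite('pics/'+save+'.png',im); return im,d
def cloud(save):
    f=np.load('pics/'+save+'.npz'); name=str(f['name']); c=ctrl.calibration(name); d=f['d']
    K=np.array(c['intrinsics']); h,w=d.shape
    uv=np.stack(np.meshgrid(np.arange(w),np.arange(h)),-1).reshape(-1,1,2).astype(np.float64)
    n=cv2.undistortPoints(uv,K,np.array(c['distortion'],float)).reshape(h,w,2)
    P=np.concatenate([n*d[...,None],d[...,None]],-1)
    if name=='wrist':
        T=np.array(c['T_tool_cam']); P=P@T[:3,:3].T+T[:3,3]; P=P@f['R'].T+f['p']
    else:
        R=cv2.Rodrigues(np.array(c['rvec'],float))[0]; P=(P-np.array(c['tvec']).ravel())@R
    P[d==0]=np.nan
    return f['im'],P
E
python3 - <<'E'
from h import *
a,_=grab('top','top0'); b,_=grab('side','side0')
s=ctrl.observe(); print(s['t'],s['eef_pos'],s['tcp_rot'])
print(ctrl.calibration('wrist')['T_tool_cam'])
E
```

```text
0.1 [0.21385837 0.50623087 0.21021031] [[ 9.21130350e-01 -3.89253858e-01 -5.59273641e-04]
 [-3.89254251e-01 -9.21129078e-01 -1.53288313e-03]
 [ 8.15174573e-05  1.62968481e-03 -9.99998669e-01]]
[[ 3.71611950e-04 -9.47890145e-01 -3.18597135e-01  8.18693520e-02]
 [ 9.99999708e-01  1.39496698e-04  7.51369894e-04  4.11485072e-04]
 [-6.67772870e-04 -3.18597321e-01  9.47889920e-01 -1.64392905e-01]
 [ 0.00000000e+00  0.00000000e+00  0.00000000e+00  1.00000000e+00]]
```

```bash
ls . pics
```

```text
.:
h.py
pics

pics:
side0.npz
side0.png
top0.npz
top0.png
```

View pics/top0.png

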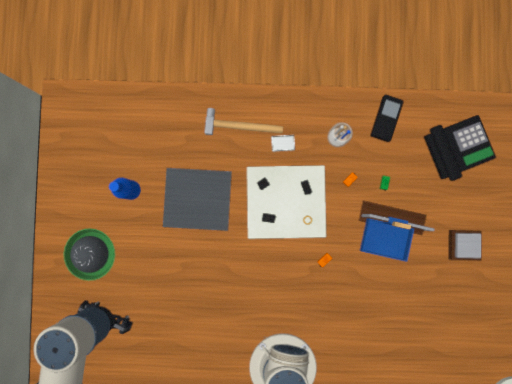

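View pics/side0.png

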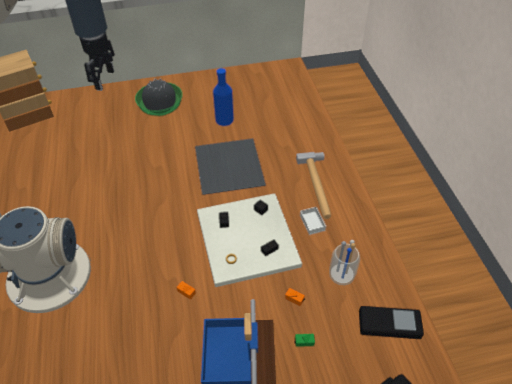

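The top view shows the tray at (387,238) with its pale grip at about (401,225), and the plate at (197,199). On the board (286,202), the black chunks are at (264,184), (306,187) and (269,218), with the brass ring at (308,220). Look-alikes to leave alone are the orange blocks at (351,179) and (325,260), the green block at (385,183), the black phone at (387,118) and the telephone. The three chunks to take are the black ones on the white board.

Run:
```python
from h import *
im,P=cloud('top0')
hsv=cv2.cvtColor(im,cv2.COLOR_BGR2HSV)
def rect(m,name):
    q=P[m]; q=q[np.isfinite(q[:,0])]
    r=cv2.minAreaRect(q[:,:2].astype(np.float32)); print(name,len(q),'c',np.round(r[0],4),'size',np.round(r[1],3),'ang',round(r[2],1),'z med/max',np.median(q[:,2]).round(3),q[:,2].max().round(3))
def box(u0,v0,u1,v1):
    m=np.zeros(im.shape[:2],bool); m[v0:v1,u0:u1]=1; return m
gray=im.max(2)
for n,b in dict(k1=(254,174,274,194),k2=(296,176,318,198),k3=(258,208,280,228)).items():
    rect(box(*b)&(gray<90),n)
rect(box(240,160,332,245)&(hsv[...,1]<40)&(gray>170),'board')
rect(box(155,160,240,238)&(gray<100)&(hsv[...,1]<110),'plate')
rect(box(300,212,318,229)&(hsv[...,1]>70),'ring')
rect(box(350,210,430,268)&(hsv[...,0]>95)&(hsv[...,0]<130)&(hsv[...,1]>120),'tray blue')
Z=P[...,2]
m=box(350,200,440,268)&(Z>0.15); rect(m,'high grip')
m=box(350,195,440,268)&(Z>0.115)&(Z<0.14); rect(m,'rail')
print(P[226,395:412].round(3))
c=im[190:275,340:450]; cv2.imwrite('pics/c1.png',cv2.resize(c,None,fx=6,fy=6,interpolation=cv2.INTER_CUBIC))
```

```text
k1 73 c [0.6033 0.0809] size [0.025 0.031] ang 33.7 z med/max 0.048 0.054
k2 85 c [ 0.595  -0.0606] size [0.043 0.021] ang 19.2 z med/max 0.043 0.056
k3 84 c [0.4924 0.0592] size [0.023 0.036] ang 1.5 z med/max 0.045 0.057
board 5097 c [0.5473 0.0014] size [0.238 0.258] ang 2.5 z med/max 0.021 0.05
plate 3730 c [0.5488 0.3008] size [0.217 0.196] ang 88.3 z med/max 0.004 0.018
ring 35 c [ 0.4876 -0.0684] size [0.027 0.027] ang 88.4 z med/max 0.028 0.035
tray blue 1591 c [ 0.4394 -0.3295] size [0.153 0.124] ang 78.7 z med/max 0.025 0.161
high grip 95 c [ 0.4812 -0.336 ] size [0.055 0.014] ang 78.7 z med/max 0.186 0.194
rail 218 c [ 0.4897 -0.3526] size [0.207 0.021] ang 82.0 z med/max 0.127 0.14
[[ 0.477 -0.324  0.159]
 [ 0.477 -0.321  0.182]
 [ 0.477 -0.324  0.183]
 [ 0.478 -0.326  0.185]
 [ 0.478 -0.329  0.183]
 [ 0.478 -0.331  0.19 ]
 [ 0.478 -0.335  0.184]
 [ 0.478 -0.336  0.194]
 [ 0.478 -0.341  0.186]
 [ 0.478 -0.344  0.185]
 [ 0.478 -0.346  0.19 ]
 [ 0.478 -0.35   0.185]
 [ 0.478 -0.352  0.19 ]
 [ 0.478 -0.355  0.188]
 [ 0.478 -0.359  0.186]
 [ 0.478 -0.363  0.181]
 [ 0.478 -0.385  0.124]]
```

View pics/c1.png

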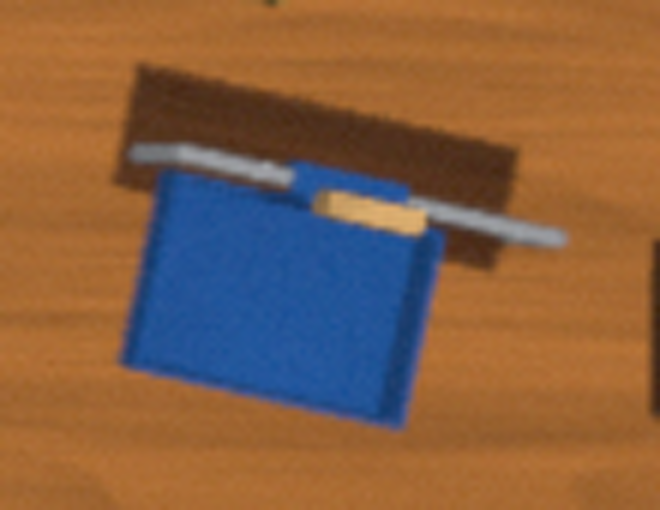

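```bash
cat >> h.py <<'E'
def plan(p,head):
    "target TCP world, heading of tool x (deg), tool down -> move in tool axes"
    from scipy.spatial.transform import Rotation as Ro
    s=ctrl.observe(); R=np.array(s['tcp_rot']); a=np.radians(head)
    x=np.array([np.cos(a),np.sin(a),0]); z=np.array([0,0,-1.]); T=np.c_[x,np.cross(z,x),z]
    print('t cm',np.round(100*R.T@(np.array(p)-s['eef_pos']),2),'r',np.round(Ro.from_matrix(R.T@T).as_rotvec(),3),'q',np.round(s['qpos'],2),'F',np.round(s['contact_force'],1),'t',s['t'])
E
python3 -c "
from h import *
plan([.481,-.336,.26],-101.3)"
```

```text
t cm [57.39 67.19 -4.86] r [ 1.000e-03 -1.000e-03  1.368e+00] q [ 1.46  0.26  0.11 -0.   -1.42 -0.28] F [ 0.9 -0.3 -0.6] t 0.1
```

step_arm:
  commands:
    - {"tz": -4.9,"hand": 8.5}
    - {"tx": 5.7,"ty": 6.7,"tz": -4.9,"rz": 0.14,"hand": 8.5}
    - {"tx": 11.4,"ty": 13.4,"tz": -4.9,"rz": 0.27,"hand": 8.5}
    - {"tx": 17.2,"ty": 20.1,"tz": -4.9,"rz": 0.41,"hand": 8.5}
    - {"tx": 23,"ty": 26.9,"tz": -4.9,"rz": 0.55,"hand": 8.5}
    - {"tx": 28.7,"ty": 33.6,"tz": -4.9,"rz": 0.68,"hand": 8.5}
    - {"tx": 34.4,"ty": 40.3,"tz": -4.9,"rz": 0.82,"hand": 8.5}
    - {"tx": 40.2,"ty": 47,"tz": -4.9,"rz": 0.96,"hand": 8.5}
    - {"tx": 45.9,"ty": 53.8,"tz": -4.9,"rz": 1.1,"hand": 8.5}
    - {"tx": 51.7,"ty": 60.5,"tz": -4.9,"rz": 1.23,"hand": 8.5}
    - {"tx": 57.4,"ty": 67.2,"tz": -4.9,"rz": 1.37,"hand": 8.5}
    - {"tx": 57.4,"ty": 67.2,"tz": -4.9,"rz": 1.37,"hand": 8.5}

```text
validation failed for argument at $.co...
```

```bash
python3 -c "
from h import *
plan([.481,-.336,.26],-101.3)"
```

```text
t cm [57.39 67.19 -4.86] r [ 1.000e-03 -1.000e-03  1.368e+00] q [ 1.46  0.26  0.11 -0.   -1.42 -0.28] F [ 0.9 -0.3 -0.6] t 0.1
```

step_arm:
  commands:
    - {"rx": 0,"ry": 0,"rz": 0,"tx": 0,"ty": 0,"tz": -4.9,"hand": 8.5}
    - {"rx": 0,"ry": 0,"rz": 0.27,"tx": 11.4,"ty": 13.4,"tz": -4.9,"hand": 8.5}
    - {"rx": 0,"ry": 0,"rz": 0.55,"tx": 23,"ty": 26.9,"tz": -4.9,"hand": 8.5}
    - {"rx": 0,"ry": 0,"rz": 1.37,"tx": 57.4,"ty": 67.2,"tz": -4.9,"hand": 8.5}
    - {"rx": 0,"ry": 0,"rz": 1.37,"tx": 57.4,"ty": 67.2,"tz": -4.9,"hand": 8.5}
    - {"rx": 0,"ry": 0,"rz": 1.37,"tx": 57.4,"ty": 67.2,"tz": -4.9,"hand": 8.5}
    - {"rx": 0,"ry": 0,"rz": 1.37,"tx": 57.4,"ty": 67.2,"tz": -4.9,"hand": 8.5}
    - {"rx": 0,"ry": 0,"rz": 1.37,"tx": 57.4,"ty": 67.2,"tz": -4.9,"hand": 8.5}
    - {"rx": 0,"ry": 0,"rz": 1.37,"tx": 57.4,"ty": 67.2,"tz": -4.9,"hand": 8.5}
    - {"rx": 0,"ry": 0,"rz": 1.37,"tx": 57.4,"ty": 67.2,"tz": -4.9,"hand": 8.5}
    - {"rx": 0,"ry": 0,"rz": 1.37,"tx": 57.4,"ty": 67.2,"tz": -4.9,"hand": 8.5}
    - {"rx": 0,"ry": 0,"rz": 1.37,"tx": 57.4,"ty": 67.2,"tz": -4.9,"hand": 8.5}

```text
t: 1.3
eef_pos: [0.3799, -0.02, 0.26]
tcp_rot: [[-0.198, -0.98, -0.0], [-0.98, 0.198, -0.001], [0.001, -0.0, -1.0]]
contact_force: [2.1, 1.7, 0.7]
opening: 0.0851
```

```bash
python3 -c "
from h import *
plan([.481,-.336,.26],-101.3)"
```

```text
t cm [ 28.97 -16.16   0.03] r [-0.    -0.001 -0.002] q [ 0.37 -0.1  -0.16  0.   -1.51 -0.57] F [2.1 1.7 0.7] t 1.3
```

step_arm:
  commands:
    - {"rx": 0,"ry": 0,"rz": 0,"tx": 29,"ty": -16.2,"tz": 0,"hand": 8.5}
    - {"rx": 0,"ry": 0,"rz": 0,"tx": 29,"ty": -16.2,"tz": 0,"hand": 8.5}
    - {"rx": 0,"ry": 0,"rz": 0,"tx": 29,"ty": -16.2,"tz": 0,"hand": 8.5}
    - {"rx": 0,"ry": 0,"rz": 0,"tx": 29,"ty": -16.2,"tz": 0,"hand": 8.5}
    - {"rx": 0,"ry": 0,"rz": 0,"tx": 29,"ty": -16.2,"tz": 0,"hand": 8.5}
    - {"rx": 0,"ry": 0,"rz": 0,"tx": 29,"ty": -16.2,"tz": 0,"hand": 8.5}
    - {"rx": 0,"ry": 0,"rz": 0,"tx": 29,"ty": -16.2,"tz": 0,"hand": 8.5}
    - {"rx": 0,"ry": 0,"rz": 0,"tx": 29,"ty": -16.2,"tz": 0,"hand": 8.5}
    - {"rx": 0,"ry": 0,"rz": 0,"tx": 29,"ty": -16.2,"tz": 0,"hand": 8.5}

```text
t: 2.2
eef_pos: [0.481, -0.3368, 0.259]
tcp_rot: [[-0.2, -0.98, -0.002], [-0.98, 0.2, 0.0], [0.0, 0.002, -1.0]]
contact_force: [-0.1, 0.4, 0.2]
opening: 0.085
```

Run:
```python
from h import *
grab('wrist','w1'); im,P=cloud('w1')
plan([.481,-.336,.168],-101.3)
Z=P[...,2]; hsv=cv2.cvtColor(im,cv2.COLOR_BGR2HSV)
m=(np.hypot(P[...,0]-.481,P[...,1]+.336)<.045)&(hsv[...,0]<35)&(hsv[...,1]>40)&(Z>.15)&(Z<.2)
q=P[m]; r=cv2.minAreaRect(q[:,:2].astype(np.float32)); print(len(q),r,np.percentile(q[:,2],[5,50,95,99]))
```

```text
t cm [-0.02 -0.    9.18] r [ 0.001 -0.001 -0.002] q [-0.34  0.32  0.32  0.   -1.57  0.14] F [0.  0.3 0.1] t 2.25
998 ((0.482015460729599, -0.3393418788909912), (0.04919504374265671, 0.0133438128978014), 78.74662780761719) [0.17391767 0.18682322 0.18809105 0.18863905]
```

View pics/w1.png

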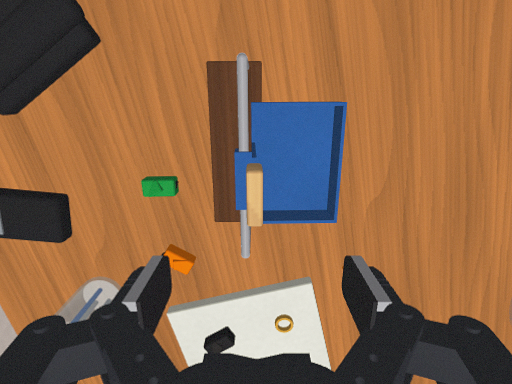

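The wrist view shows the pale grip at (254,195) on the tray's tab over the rail. It measures 49 x 13 mm with its top at z 0.187, which matches the description, so I'm descending onto it.

step_arm:
  newtons: 60
  commands:
    - {"rx": 0,"ry": 0,"rz": 0,"tx": 0.2,"ty": -0.1,"tz": 3,"hand": 8.5}
    - {"rx": 0,"ry": 0,"rz": 0,"tx": 0.2,"ty": -0.1,"tz": 6,"hand": 6}
    - {"rx": 0,"ry": 0,"rz": 0,"tx": 0.2,"ty": -0.1,"tz": 8,"hand": 5}
    - {"rx": 0,"ry": 0,"rz": 0,"tx": 0.2,"ty": -0.1,"tz": 9.1,"hand": 4}
    - {"rx": 0,"ry": 0,"rz": 0,"tx": 0.2,"ty": -0.1,"tz": 9.1,"hand": 3}
    - {"rx": 0,"ry": 0,"rz": 0,"tx": 0.2,"ty": -0.1,"tz": 9.1,"hand": 2}
    - {"rx": 0,"ry": 0,"rz": 0,"tx": 0.2,"ty": -0.1,"tz": 9.1,"hand": 1}
    - {"rx": 0,"ry": 0,"rz": 0,"tx": 0.2,"ty": -0.1,"tz": 9.1,"hand": 0}
    - {"rx": 0,"ry": 0,"rz": 0,"tx": 0.2,"ty": -0.1,"tz": 9.1,"hand": 0}
    - {"rx": 0,"ry": 0,"rz": 0,"tx": 0.2,"ty": -0.1,"tz": 9.1,"hand": 0}

```text
t: 3.25
eef_pos: [0.4816, -0.3384, 0.1691]
tcp_rot: [[-0.198, -0.98, -0.001], [-0.98, 0.198, -0.001], [0.001, 0.0, -1.0]]
contact_force: [0.7, 0.6, -1.0]
opening: -0.0002
```

Run:
```python
from h import *
grab('wrist','w2'); s,_=grab('side','s2')
a=cv2.imread('pics/w2.png'); cr=cv2.resize(s[270:384,180:330],(512,389))
cv2.imwrite('pics/v2.png',cv2.resize(np.hstack([cv2.resize(a,(519,389)),cr]),(800,302)))
im,P=cloud('s2')
hsv=cv2.cvtColor(im,cv2.COLOR_BGR2HSV)
print(ctrl.observe()['opening'])
im,P=cloud('w2');Z=P[...,2]; hsv=cv2.cvtColor(im,cv2.COLOR_BGR2HSV)
m=(np.hypot(P[...,0]-.481,P[...,1]+.336)<.06)&(hsv[...,0]<35)&(hsv[...,1]>40)&(Z>.14)&(Z<.2)
q=P[m]; print(len(q), q.mean(0) if len(q) else '', cv2.minAreaRect(q[:,:2].astype(np.float32)) if len(q) else '')
```

```text
-0.00011371637647951212
1138 [ 0.47848038 -0.35725941  0.18255631] ((0.4816940426826477, -0.35438865423202515), (0.020353319123387337, 0.019050005823373795), 80.02932739257812)
```

View pics/v2.png

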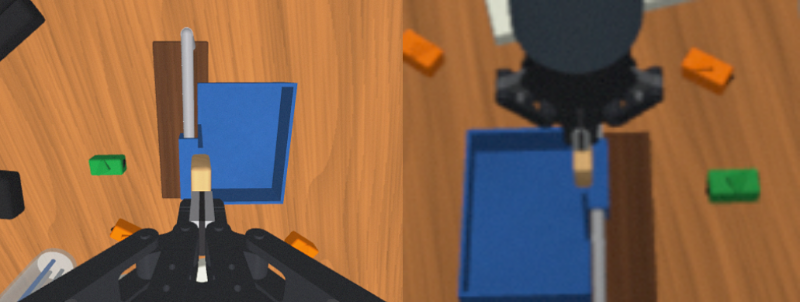

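Run:
```python
from h import *
a=cv2.imread('pics/w2.png'); cv2.imwrite('pics/c2.png',cv2.resize(a[180:384,190:330],None,fx=4,fy=3.6,interpolation=cv2.INTER_CUBIC)[:600])
```

```text
(no output)
```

View pics/c2.png

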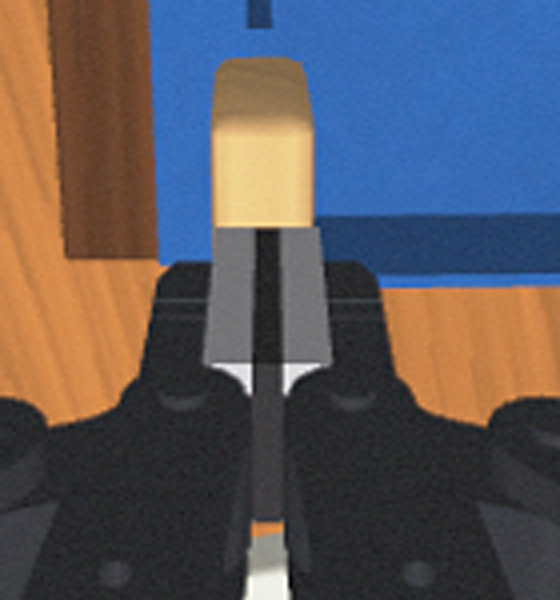

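Run:
```python
from h import *
im,P=cloud('w2'); a=np.radians(-11.3); tx=np.array([np.cos(a),np.sin(a),0]); ty=np.array([-tx[1],tx[0],0]); g=np.array([.482,-.3393,0])
for v in range(190,300,6):
    u=190+66
    print(v, [ (np.round([(P[v,uu]-g)@tx,(P[v,uu]-g)@ty,P[v,uu,2]],3).tolist(), im[v,uu].tolist()) for uu in (190+58,190+66,190+74)])
for n in('w1','w2'):
    im,P=cloud(n);h=cv2.cvtColor(im,cv2.COLOR_BGR2HSV)
    m=(h[...,0]>100)&(h[...,0]<125)&(h[...,1]>150)&(P[...,2]>.045)&(P[...,2]<.07)
    q=(P[m]-g); print(n,np.percentile(q@tx,[1,99]),np.percentile(q@ty,[1,99]))
```

```text
190 [([0.005, -0.019, 0.129], [188, 114, 60]), ([-0.001, -0.028, 0.158], [184, 110, 56]), ([-0.009, 0.013, 0.025], [175, 104, 52])]
196 [([0.004, -0.025, 0.161], [92, 107, 133]), ([-0.001, -0.024, 0.159], [85, 107, 132]), ([-0.009, 0.02, 0.024], [192, 106, 50])]
202 [([0.004, -0.024, 0.17], [76, 106, 135]), ([-0.001, -0.024, 0.17], [81, 113, 139]), ([-0.005, -0.024, 0.169], [78, 105, 131])]
208 [([0.004, -0.024, 0.18], [81, 118, 150]), ([-0.001, -0.024, 0.181], [80, 116, 144]), ([-0.005, -0.024, 0.179], [79, 111, 140])]
214 [([0.004, -0.023, 0.187], [110, 157, 199]), ([-0.001, -0.023, 0.186], [104, 154, 195]), ([-0.005, -0.023, 0.187], [105, 157, 196])]
220 [([0.004, -0.02, 0.187], [141, 213, 241]), ([-0.001, -0.02, 0.188], [138, 204, 237]), ([-0.005, -0.02, 0.187], [138, 202, 236])]
226 [([0.004, -0.017, 0.187], [144, 213, 241]), ([-0.001, -0.017, 0.187], [139, 204, 238]), ([-0.005, -0.016, 0.186], [138, 204, 236])]
232 [([0.004, -0.013, 0.187], [142, 211, 241]), ([-0.001, -0.013, 0.186], [138, 207, 238]), ([-0.005, -0.013, 0.187], [137, 204, 237])]
238 [([0.004, -0.009, 0.187], [14
[... 811 characters left out ...]
[-0.001, -0.011, 0.224], [47, 44, 46]), ([-0.004, -0.011, 0.224], [121, 119, 119])]
280 [([0.003, -0.011, 0.228], [109, 105, 106]), ([-0.001, -0.011, 0.228], [39, 36, 39]), ([-0.004, -0.011, 0.228], [110, 107, 109])]
286 [([0.003, -0.012, 0.234], [44, 39, 39]), ([-0.0, -0.008, 0.228], [66, 63, 67]), ([-0.004, -0.011, 0.233], [32, 30, 26])]
292 [([0.002, -0.012, 0.238], [48, 40, 45]), ([-0.0, -0.005, 0.228], [69, 65, 66]), ([-0.004, -0.012, 0.237], [35, 38, 36])]
298 [([0.002, -0.012, 0.241], [40, 40, 41]), ([-0.0, -0.002, 0.228], [64, 63, 66]), ([-0.003, -0.011, 0.24], [45, 38, 39])]
w1 [-0.10542114  0.00275981] [-0.07421557  0.07500815]
w2 [-0.10542691  0.00302077] [-0.07427993  0.07457571]
```

Run:
```python
from h import *
for n in('w1','w2'):
    f=np.load(f'pics/{n}.npz'); im,P=cloud(n)
    Q=(P-f['p'])@f['R']   # tool coords
    m=np.isfinite(Q[...,0])&(abs(Q[...,0])<.03)&(abs(Q[...,1])<.075)&(Q[...,2]<.04)&(im.max(2)<150)
    m&=(im.max(2).astype(int)-im.min(2)<15)
    for y0 in np.arange(-.07,.07,.01):
        k=m&(Q[...,1]>=y0)&(Q[...,1]<y0+.01)
        if k.sum()>20: print(n,round(y0,2),k.sum(),'x',np.percentile(Q[...,0][k],[1,99]).round(3),'z',np.percentile(Q[...,2][k],[50,98,99.8]).round(3))
```

```text
w1 -0.07 3508 x [-0.006  0.014] z [-0.091 -0.08  -0.077]
w1 -0.06 2378 x [-0.007  0.014] z [-0.087 -0.047 -0.043]
w1 -0.05 3460 x [-0.009  0.016] z [-0.068 -0.039 -0.037]
w1 -0.04 1656 x [0.011 0.018] z [-0.101 -0.085 -0.083]
w1 -0.03 1284 x [0.014 0.019] z [-0.106 -0.097 -0.095]
w1 -0.02 986 x [0.01  0.018] z [-0.102 -0.095 -0.094]
w1 -0.01 1045 x [0.01  0.013] z [-0.101 -0.095 -0.094]
w1 0.0 1020 x [0.01  0.013] z [-0.101 -0.095 -0.094]
w1 0.01 987 x [0.01  0.018] z [-0.102 -0.095 -0.094]
w1 0.02 1280 x [0.011 0.019] z [-0.106 -0.097 -0.095]
w1 0.03 1635 x [0.011 0.018] z [-0.101 -0.086 -0.084]
w1 0.04 3507 x [-0.009  0.016] z [-0.068 -0.038 -0.036]
w1 0.05 2281 x [-0.008  0.014] z [-0.087 -0.047 -0.043]
w1 0.06 3543 x [-0.006  0.014] z [-0.091 -0.08  -0.077]
w1 0.07 394 x [0.011 0.014] z [-0.091 -0.082 -0.081]
w2 -0.06 747 x [0.011 0.014] z [-0.103 -0.095 -0.093]
w2 -0.05 2016 x [0.007 0.014] z [-0.099 -0.086 -0.083]
w2 -0.04 3413 x [-0.008  0.013] z [-0.09  -0.074 -0.07 ]
w2 -0.03 2295 x [-0.009  0.014] z [-0.079 -0.069 -0.066]
w2 -0.02 2628 x [0.007 0.019] z [-0.096 -0.038 -0.03 ]
w2 -0.01 4016 x [-0.008  0.018] z [-0.087 -0.032 -0.027]
w2 0.0 3949 x [-0.008  0.018] z [-0.086 -0.03  -0.015]
w2 0.01 2662 x [0.007 0.019] z [-0.096 -0.037 -0.03 ]
w2 0.02 2267 x [-0.009  0.014] z [-0.079 -0.069 -0.066]
w2 0.03 3434 x [-0.008  0.013] z [-0.09  -0.074 -0.07 ]
w2 0.04 2011 x [0.007 0.014] z [-0.099 -0.086 -0.082]
w2 0.05 738 x [0.011 0.014] z [-0.103 -0.095 -0.094]
```

The fingers closed on air, just above the grip. In both wrist depth images the fingertips sit about 23 mm behind the reported TCP when shut and 36 mm behind when open, and the body is about 95 mm behind. The tool is therefore about 40 mm shorter than described. The grip height of 0.187 agrees between both cameras and the given sizes, so I'll use grasp point = TCP − 42 mm from now on. Next I open, go down 41 mm and close.

step_arm:
  newtons: 60
  commands:
    - {"rx": 0,"ry": 0,"rz": 0,"tx": 0,"ty": 0,"tz": 0,"hand": 6}
    - {"rx": 0,"ry": 0,"rz": 0,"tx": 0,"ty": 0,"tz": 0,"hand": 6}
    - {"rx": 0,"ry": 0,"rz": 0,"tx": 0,"ty": 0,"tz": 0,"hand": 6}
    - {"rx": 0,"ry": 0,"rz": 0,"tx": 0,"ty": 0,"tz": 0,"hand": 6}
    - {"rx": 0,"ry": 0,"rz": 0,"tx": 0,"ty": 0,"tz": 2,"hand": 6}
    - {"rx": 0,"ry": 0,"rz": 0,"tx": 0,"ty": 0,"tz": 4.1,"hand": 6}
    - {"rx": 0,"ry": 0,"rz": 0,"tx": 0,"ty": 0,"tz": 4.1,"hand": 3}
    - {"rx": 0,"ry": 0,"rz": 0,"tx": 0,"ty": 0,"tz": 4.1,"hand": 1}
    - {"rx": 0,"ry": 0,"rz": 0,"tx": 0,"ty": 0,"tz": 4.1,"hand": 0}
    - {"rx": 0,"ry": 0,"rz": 0,"tx": 0,"ty": 0,"tz": 4.1,"hand": 0}
    - {"rx": 0,"ry": 0,"rz": 0,"tx": 0,"ty": 0,"tz": 4.1,"hand": 0}
    - {"rx": 0,"ry": 0,"rz": 0,"tx": 0,"ty": 0,"tz": 4.1,"hand": 0}

```text
t: 4.55
eef_pos: [0.4829, -0.3391, 0.1295]
tcp_rot: [[-0.198, -0.98, 0.003], [-0.98, 0.198, -0.002], [0.002, -0.003, -1.0]]
contact_force: [2.0, -0.4, 4.4]
opening: 0.0132
```

The grip is held at an opening of 13 mm. Now lifting, then backing off the rail.

step_arm:
  commands:
    - {"rx": 0,"ry": 0,"rz": 0,"tx": 0,"ty": 0,"tz": -1,"hand": 0}
    - {"rx": 0,"ry": 0,"rz": 0,"tx": 0,"ty": 0,"tz": -2,"hand": 0}
    - {"rx": 0,"ry": 0,"rz": 0,"tx": 0,"ty": 0,"tz": -3.5,"hand": 0}
    - {"rx": 0,"ry": 0,"rz": 0,"tx": 0,"ty": 0,"tz": -5,"hand": 0}
    - {"rx": 0,"ry": 0,"rz": 0,"tx": 0,"ty": 0,"tz": -7,"hand": 0}
    - {"rx": 0,"ry": 0,"rz": 0,"tx": 0,"ty": 0,"tz": -9,"hand": 0}
    - {"rx": 0,"ry": 0,"rz": 0,"tx": 0,"ty": 0.5,"tz": -11,"hand": 0}
    - {"rx": 0,"ry": 0,"rz": 0,"tx": 0,"ty": 2,"tz": -12,"hand": 0}
    - {"rx": 0,"ry": 0,"rz": 0,"tx": 0,"ty": 4,"tz": -12,"hand": 0}
    - {"rx": 0,"ry": 0,"rz": 0,"tx": 0,"ty": 5,"tz": -12,"hand": 0}
    - {"rx": 0,"ry": 0,"rz": 0,"tx": 0,"ty": 5,"tz": -12,"hand": 0}

```text
t: 5.65
eef_pos: [0.4316, -0.3284, 0.2495]
tcp_rot: [[-0.199, -0.98, 0.002], [-0.98, 0.199, -0.002], [0.002, -0.002, -1.0]]
contact_force: [-0.2, -0.6, -1.9]
opening: 0.0131
```

Run:
```python
from h import *
w,_=grab('wrist','w3'); s,_=grab('side','s3')
cv2.imwrite('pics/v3.png',cv2.resize(np.hstack([w,s]),(800,300)))
plan([.593,.301,.25],-90); print(ctrl.observe()['opening'])
im,P=cloud('s3');h=cv2.cvtColor(im,cv2.COLOR_BGR2HSV)
m=(h[...,0]>100)&(h[...,0]<125)&(h[...,1]>150)&(P[...,1]<0)
q=P[m];q=q[np.isfinite(q[:,0])]
q=q[q[:,2]>.1]; print(np.percentile(q,[1,99],axis=0))
# floor plane of tray fit
k=q[(q[:,2]<.16)]
```

```text
t cm [-64.89  -3.19  -0.19] r [-0.002 -0.002 -0.2  ] q [-0.36  0.23  0.17  0.   -1.51  0.16] F [ 1.2 -0.4 -2.2] t 5.75
0.013076338682303162
[[ 0.31976045 -0.39873196  0.13981161]
 [ 0.44761465 -0.23725252  0.25236649]]
```

View pics/v3.png

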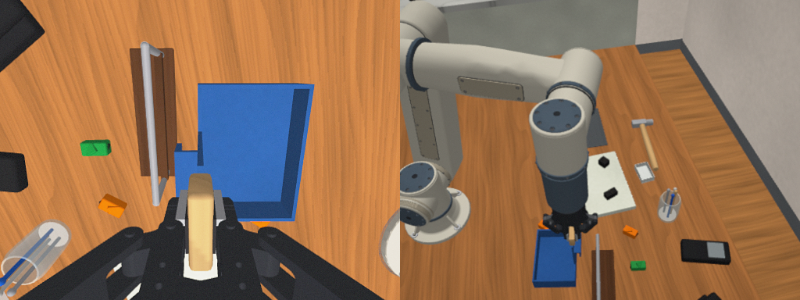

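The left half shows the tray hanging level from the grip. The right half shows it clear of the rail. Now carrying it to the plate.

step_arm:
  commands:
    - {"rx": 0,"ry": 0,"rz": -0.01,"tx": -1,"ty": 0,"tz": 0,"hand": 0}
    - {"rx": 0,"ry": 0,"rz": -0.02,"tx": -3,"ty": -0.2,"tz": 0,"hand": 0}
    - {"rx": 0,"ry": 0,"rz": -0.03,"tx": -6,"ty": -0.3,"tz": 0,"hand": 0}
    - {"rx": 0,"ry": 0,"rz": -0.04,"tx": -9,"ty": -0.5,"tz": 0,"hand": 0}
    - {"rx": 0,"ry": 0,"rz": -0.05,"tx": -12.5,"ty": -0.6,"tz": 0,"hand": 0}
    - {"rx": 0,"ry": 0,"rz": -0.06,"tx": -16,"ty": -0.8,"tz": 0,"hand": 0}
    - {"rx": 0,"ry": 0,"rz": -0.07,"tx": -19.5,"ty": -1,"tz": 0,"hand": 0}
    - {"rx": 0,"ry": 0,"rz": -0.08,"tx": -23,"ty": -1.1,"tz": 0,"hand": 0}
    - {"rx": 0,"ry": 0,"rz": -0.09,"tx": -26.5,"ty": -1.3,"tz": 0,"hand": 0}
    - {"rx": 0,"ry": 0,"rz": -0.1,"tx": -30,"ty": -1.5,"tz": 0,"hand": 0}
    - {"rx": 0,"ry": 0,"rz": -0.11,"tx": -33,"ty": -1.6,"tz": 0,"hand": 0}
    - {"rx": 0,"ry": 0,"rz": -0.12,"tx": -35,"ty": -1.7,"tz": 0,"hand": 0}

```text
t: 6.95
eef_pos: [0.5193, 0.0138, 0.2479]
tcp_rot: [[-0.077, -0.997, 0.001], [-0.997, 0.077, -0.002], [0.002, -0.001, -1.0]]
contact_force: [0.7, -0.8, -2.2]
opening: 0.0131
```

```bash
python3 -c "
from h import *
plan([.593,.301,.25],-90);print(ctrl.observe()['opening'])"
```

```text
t cm [-29.2   -5.14  -0.26] r [-0.001 -0.002 -0.077] q [ 0.33  0.19  0.11  0.   -1.5  -0.41] F [ 0.7 -0.8 -2.2] t 6.95
0.013078463738162386
```

step_arm:
  commands:
    - {"rx": 0,"ry": 0,"rz": 0,"tx": -1,"ty": -0.2,"tz": 0,"hand": 0}
    - {"rx": 0,"ry": 0,"rz": -0.01,"tx": -3,"ty": -0.5,"tz": 0,"hand": 0}
    - {"rx": 0,"ry": 0,"rz": -0.02,"tx": -6,"ty": -1,"tz": 0,"hand": 0}
    - {"rx": 0,"ry": 0,"rz": -0.03,"tx": -9.5,"ty": -1.7,"tz": 0,"hand": 0}
    - {"rx": 0,"ry": 0,"rz": -0.04,"tx": -13,"ty": -2.3,"tz": 0,"hand": 0}
    - {"rx": 0,"ry": 0,"rz": -0.05,"tx": -16.5,"ty": -2.9,"tz": 0,"hand": 0}
    - {"rx": 0,"ry": 0,"rz": -0.06,"tx": -20,"ty": -3.5,"tz": 0,"hand": 0}
    - {"rx": 0,"ry": 0,"rz": -0.07,"tx": -23.5,"ty": -4.1,"tz": 0,"hand": 0}
    - {"rx": 0,"ry": 0,"rz": -0.08,"tx": -26.5,"ty": -4.7,"tz": 0,"hand": 0}
    - {"rx": 0,"ry": 0,"rz": -0.08,"tx": -28.5,"ty": -5,"tz": 0,"hand": 0}
    - {"rx": 0,"ry": 0,"rz": -0.08,"tx": -29.2,"ty": -5.1,"tz": 0,"hand": 0}
    - {"rx": 0,"ry": 0,"rz": -0.08,"tx": -29.2,"ty": -5.1,"tz": 0,"hand": 0}

```text
t: 8.15
eef_pos: [0.5925, 0.3018, 0.2462]
tcp_rot: [[0.004, -1.0, -0.001], [-1.0, -0.004, -0.003], [0.003, 0.001, -1.0]]
contact_force: [0.0, -0.2, -1.6]
opening: 0.0129
```

Run:
```python
from h import *
plan([.593,.301,.113],-90);print(ctrl.observe()['opening'])
grab('wrist','w4')
im,P=cloud('w4');h=cv2.cvtColor(im,cv2.COLOR_BGR2HSV)
m=(h[...,0]>100)&(h[...,0]<125)&(h[...,1]>150)&(P[...,1]<.42)
q=P[m];q=q[np.isfinite(q[:,0])]
print(np.percentile(q,[1,99],axis=0).round(3))
f=q[(q[:,2]<np.percentile(q[:,2],50)+.004)&(abs(q[:,2]-np.median(q[:,2]))<.012)]
c,*_=np.linalg.lstsq(np.c_[f[:,:2],np.ones(len(f))],f[:,2],rcond=None); print('floor slope',c, 'z',np.median(f[:,2]))
```

```text
t cm [ 0.04 -0.06 13.32] r [ 0.001 -0.003  0.004] q [ 0.71  0.49  0.55  0.   -1.63 -0.7 ] F [ 0.  -0.2 -1.6] t 8.15
0.012878667245653397
[[0.486 0.227 0.14 ]
 [0.609 0.373 0.249]]
floor slope [ 0.0021937  -0.00169614  0.14109033] z 0.14172930940654543
```

step_arm:
  commands:
    - {"rx": 0,"ry": 0,"rz": 0,"tx": 0,"ty": 0,"tz": 2,"hand": 0}
    - {"rx": 0,"ry": 0,"rz": 0,"tx": 0,"ty": 0,"tz": 5,"hand": 0}
    - {"rx": 0,"ry": 0,"rz": 0,"tx": 0,"ty": 0,"tz": 8,"hand": 0}
    - {"rx": 0,"ry": 0,"rz": 0,"tx": 0,"ty": 0,"tz": 10.5,"hand": 0}
    - {"rx": 0,"ry": 0,"rz": 0,"tx": 0,"ty": 0,"tz": 12,"hand": 0}
    - {"rx": 0,"ry": 0,"rz": 0,"tx": 0,"ty": 0,"tz": 12.8,"hand": 0}
    - {"rx": 0,"ry": 0,"rz": 0,"tx": 0,"ty": 0,"tz": 13.1,"hand": 0}
    - {"rx": 0,"ry": 0,"rz": 0,"tx": 0,"ty": 0,"tz": 13.3,"hand": 0}
    - {"rx": 0,"ry": 0,"rz": 0,"tx": 0,"ty": 0,"tz": 13.3,"hand": 0}
    - {"rx": 0,"ry": 0,"rz": 0,"tx": 0,"ty": 0,"tz": 13.3,"hand": 0}

```text
t: 9.2
eef_pos: [0.593, 0.3007, 0.1149]
tcp_rot: [[0.003, -1.0, 0.001], [-1.0, -0.003, -0.002], [0.002, -0.001, -1.0]]
contact_force: [-0.2, 1.3, -2.0]
opening: 0.0129
```

step_arm:
  commands:
    - {"rx": 0,"ry": 0,"rz": 0,"tx": 0,"ty": 0,"tz": 0.2,"hand": 0}
    - {"rx": 0,"ry": 0,"rz": 0,"tx": 0,"ty": 0,"tz": 0.25,"hand": 0}
    - {"rx": 0,"ry": 0,"rz": 0,"tx": 0,"ty": 0,"tz": 0.25,"hand": 0}

```text
t: 9.5
eef_pos: [0.5937, 0.301, 0.1135]
tcp_rot: [[0.003, -1.0, 0.003], [-1.0, -0.003, -0.001], [0.001, -0.003, -1.0]]
contact_force: [1.3, 0.4, 1.2]
opening: 0.0134
```

Force has changed sign, so the tray is touching down. Releasing and rising.

step_arm:
  commands:
    - {"rx": 0,"ry": 0,"rz": 0,"tx": 0,"ty": 0,"tz": 0,"hand": 3}
    - {"rx": 0,"ry": 0,"rz": 0,"tx": 0,"ty": 0,"tz": 0,"hand": 5}
    - {"rx": 0,"ry": 0,"rz": 0,"tx": 0,"ty": 0,"tz": 0,"hand": 5}
    - {"rx": 0,"ry": 0,"rz": 0,"tx": 0,"ty": 0,"tz": 0,"hand": 5}
    - {"rx": 0,"ry": 0,"rz": 0,"tx": 0,"ty": 0,"tz": -4,"hand": 5}
    - {"rx": 0,"ry": 0,"rz": 0,"tx": 0,"ty": 0,"tz": -8,"hand": 5}
    - {"rx": 0,"ry": 0,"rz": 0,"tx": 0,"ty": 0,"tz": -12,"hand": 5}
    - {"rx": 0,"ry": 0,"rz": 0,"tx": 0,"ty": 0,"tz": -12,"hand": 5}
    - {"rx": 0,"ry": 0,"rz": 0,"tx": 0,"ty": 0,"tz": -12,"hand": 5}

```text
t: 10.4
eef_pos: [0.5935, 0.3015, 0.2345]
tcp_rot: [[0.003, -1.0, 0.005], [-1.0, -0.003, 0.001], [-0.001, -0.005, -1.0]]
contact_force: [0.3, -0.3, 0.2]
opening: 0.05
```

Run:
```python
from h import *
grab('wrist','w5')
im,P=cloud('w5');h=cv2.cvtColor(im,cv2.COLOR_BGR2HSV)
m=(h[...,0]>100)&(h[...,0]<125)&(h[...,1]>150)&(P[...,1]<.42)
q=P[m];q=q[np.isfinite(q[:,0])]
r=q[(q[:,2]>.03)&(q[:,2]<.055)]; print('tray rim',cv2.minAreaRect(r[:,:2].astype(np.float32)),np.percentile(q[:,2],[2,50,98]))
f=q[abs(q[:,2]-np.median(q[:,2]))<.006]
print(np.linalg.lstsq(np.c_[f[:,:2],np.ones(len(f))],f[:,2],rcond=None)[0])
# chunks if visible on board
dark=(im.max(2)<80)&(P[...,2]>.028)&(P[...,2]<.06)&(abs(P[...,0]-.547)<.11)&(abs(P[...,1])<.12)
n,l,st,c=cv2.connectedComponentsWithStats(dark.astype(np.uint8))
for i in range(1,n):
    if st[i,4]>60:
        w=P[l==i]; print(st[i],cv2.minAreaRect(w[:,:2].astype(np.float32)),np.median(w[:,2]))
for y,x,hd,z in ((0.0809,.6033,0,.12),): plan([x,y,z],-90)
```

```text
tray rim ((0.5408632755279541, 0.3012939691543579), (0.1096724197268486, 0.1506108045578003), 0.14158758521080017) [0.00701405 0.00894182 0.11392206]
[-0.00406274  0.00130848  0.01038045]
t cm [22.03 -0.93 11.3 ] r [-0.003 -0.001  0.004] q [ 0.71  0.49  0.51  0.   -1.59 -0.7 ] F [ 0.2 -0.1 -0.8] t 10.45
```

View pics/w5.png

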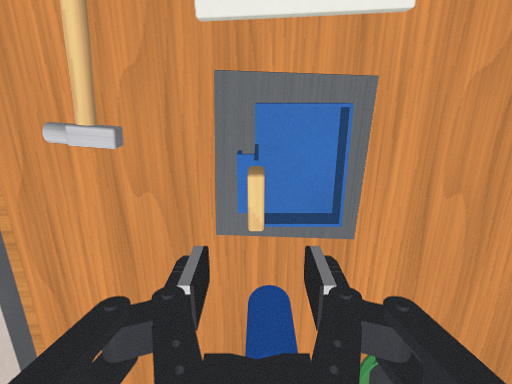

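The picture shows the tray standing free on the dark plate with its centre at (0.541, 0.301), level and 8 mm from the plate's centre. Next is a close look over the board.

step_arm:
  commands:
    - {"rx": 0,"ry": 0,"rz": 0,"tx": 35,"ty": 5,"tz": -3,"hand": 7}
    - {"rx": 0,"ry": 0,"rz": 0,"tx": 35,"ty": 5,"tz": -3,"hand": 7}
    - {"rx": 0,"ry": 0,"rz": 0,"tx": 35,"ty": 5,"tz": -3,"hand": 7}
    - {"rx": 0,"ry": 0,"rz": 0,"tx": 35,"ty": 5,"tz": -3,"hand": 7}
    - {"rx": 0,"ry": 0,"rz": 0,"tx": 35,"ty": 5,"tz": -3,"hand": 7}
    - {"rx": 0,"ry": 0,"rz": 0,"tx": 35,"ty": 5,"tz": -3,"hand": 7}
    - {"rx": 0,"ry": 0,"rz": 0,"tx": 35,"ty": 5,"tz": -3,"hand": 7}
    - {"rx": 0,"ry": 0,"rz": 0,"tx": 35,"ty": 5,"tz": -3,"hand": 7}
    - {"rx": 0,"ry": 0,"rz": 0,"tx": 35,"ty": 5,"tz": -3,"hand": 7}
    - {"rx": 0,"ry": 0,"rz": 0,"tx": 35,"ty": 5,"tz": -3,"hand": 7}

```text
t: 11.45
eef_pos: [0.5438, -0.0483, 0.2618]
tcp_rot: [[0.004, -1.0, 0.0], [-1.0, -0.004, -0.001], [0.001, -0.0, -1.0]]
contact_force: [0.2, 0.3, 0.8]
opening: 0.0696
```

```bash
cat >> h.py <<'E'
def chunks(save):
    im,P=cloud(save)
    dark=(im.max(2)<90)&(P[...,2]>.026)&(P[...,2]<.06)&(abs(P[...,0]-.547)<.12)&(abs(P[...,1])<.13)
    n,l,st,c=cv2.connectedComponentsWithStats(dark.astype(np.uint8))
    for i in range(1,n):
        if st[i,4]>60:
            w=P[l==i]; t=w[w[:,2]>np.percentile(w[:,2],90)-.006]
            for nm,k in (('all',w),('top',t)):
                r=cv2.minAreaRect(k[:,:2].astype(np.float32)); print(nm,c[i].round(),'c',np.round(r[0],4),'size',np.round(r[1],3),'ang',round(r[2],1),'z',np.percentile(k[:,2],[50,98]).round(3))
E
python3 - <<'E'
from h import *
grab('wrist','w6'); chunks('w6'); plan([.55,-.05,.26],-90)
E
```

```text
all [215. 152.] c [ 0.5965 -0.0622] size [0.047 0.025] ang 21.1 z [0.044 0.049]
top [215. 152.] c [ 0.5974 -0.0618] size [0.045 0.024] ang 21.1 z [0.044 0.049]
all [291. 237.] c [0.4935 0.0587] size [0.044 0.027] ang 82.7 z [0.045 0.049]
top [291. 237.] c [0.4936 0.0598] size [0.042 0.027] ang 82.7 z [0.045 0.049]
all [213. 250.] c [0.6052 0.08  ] size [0.03  0.034] ang 35.1 z [0.047 0.051]
top [213. 250.] c [0.6052 0.0802] size [0.03  0.034] ang 36.4 z [0.047 0.051]
t cm [ 0.21 -0.61  0.19] r [-0.001 -0.001  0.005] q [ 0.2   0.24  0.21  0.   -1.55 -0.19] F [-0.2  0.4  1.4] t 11.5
```

View pics/w6.png

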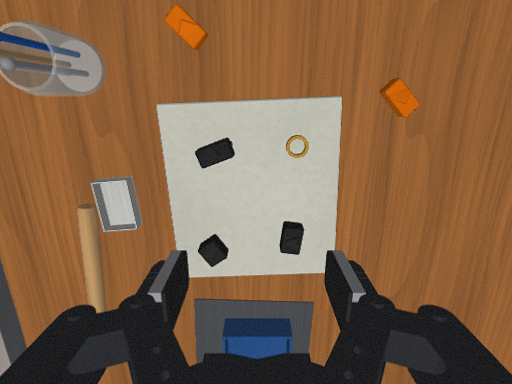

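The view shows chunk c at (215,152), a at (291,237), b at (213,250) and the ring at (297,146). The three measured footprints are 45x24, 42x27 and 34x30 mm with tops at z 0.044–0.047, which match c, a and b. c goes first, gripped across its short side.

```bash
python3 -c "
from h import *
plan([.597,-.062,.003],-159)"
```

```text
t cm [ 1.41 -5.29 25.9 ] r [-1.000e-03 -0.000e+00  1.209e+00] q [ 0.2   0.24  0.21  0.   -1.55 -0.19] F [-0.2  0.4  1.4] t 11.5
```

step_arm:
  newtons: 30
  commands:
    - {"rx": 0,"ry": 0,"rz": 1.2,"tx": 1.4,"ty": -5.3,"tz": 12,"hand": 5.5}
    - {"rx": 0,"ry": 0,"rz": 1.2,"tx": 1.4,"ty": -5.3,"tz": 12,"hand": 5.5}
    - {"rx": 0,"ry": 0,"rz": 1.2,"tx": 1.4,"ty": -5.3,"tz": 12,"hand": 5.5}
    - {"rx": 0,"ry": 0,"rz": 1.2,"tx": 1.4,"ty": -5.3,"tz": 12,"hand": 5.5}
    - {"rx": 0,"ry": 0,"rz": 1.2,"tx": 1.4,"ty": -5.3,"tz": 15,"hand": 5.5}
    - {"rx": 0,"ry": 0,"rz": 1.2,"tx": 1.4,"ty": -5.3,"tz": 15,"hand": 5.5}
    - {"rx": 0,"ry": 0,"rz": 1.2,"tx": 1.4,"ty": -5.3,"tz": 15,"hand": 5.5}
    - {"rx": 0,"ry": 0,"rz": 1.2,"tx": 1.4,"ty": -5.3,"tz": 15,"hand": 5.5}
    - {"rx": 0,"ry": 0,"rz": 1.2,"tx": 1.4,"ty": -5.3,"tz": 15,"hand": 5.5}

```text
t: 12.4
eef_pos: [0.5971, -0.0603, 0.1113]
tcp_rot: [[-0.93, -0.367, -0.001], [-0.367, 0.93, -0.001], [0.001, -0.0, -1.0]]
contact_force: [0.1, -0.2, 0.1]
opening: 0.0551
```

```bash
python3 -c "
from h import *
plan([.597,-.062,.003],-159)"
```

```text
t cm [ 0.06 -0.15 10.83] r [-0.    -0.001  0.01 ] q [ 0.16  0.4   0.06  0.   -1.23 -1.35] F [ 0.1 -0.2  0.1] t 12.4
```

step_arm:
  newtons: 30
  commands:
    - {"rx": 0,"ry": 0,"rz": 0,"tx": 0,"ty": -0.1,"tz": 4,"hand": 5.5}
    - {"rx": 0,"ry": 0,"rz": 0,"tx": 0,"ty": -0.1,"tz": 8,"hand": 5.5}
    - {"rx": 0,"ry": 0,"rz": 0,"tx": 0,"ty": -0.1,"tz": 10,"hand": 5.5}
    - {"rx": 0,"ry": 0,"rz": 0,"tx": 0,"ty": -0.1,"tz": 10.8,"hand": 5.5}
    - {"rx": 0,"ry": 0,"rz": 0,"tx": 0,"ty": -0.1,"tz": 10.8,"hand": 3.5}
    - {"rx": 0,"ry": 0,"rz": 0,"tx": 0,"ty": -0.1,"tz": 10.8,"hand": 1.5}
    - {"rx": 0,"ry": 0,"rz": 0,"tx": 0,"ty": -0.1,"tz": 10.8,"hand": 1.5}
    - {"rx": 0,"ry": 0,"rz": 0,"tx": 0,"ty": -0.1,"tz": 10.8,"hand": 1.5}
    - {"rx": 0,"ry": 0,"rz": 0,"tx": 0,"ty": -0.1,"tz": 7,"hand": 1.5}
    - {"rx": 0,"ry": 0,"rz": 0,"tx": 0,"ty": -0.1,"tz": 3,"hand": 1.5}
    - {"rx": 0,"ry": 0,"rz": 0,"tx": 0,"ty": -0.1,"tz": -1,"hand": 1.5}
    - {"rx": 0,"ry": 0,"rz": 0,"tx": 0,"ty": -0.1,"tz": -4,"hand": 1.5}

```text
t: 13.6
eef_pos: [0.5982, -0.0613, 0.155]
tcp_rot: [[-0.93, -0.368, 0.004], [-0.368, 0.93, -0.001], [-0.003, -0.002, -1.0]]
contact_force: [1.0, -0.8, 0.5]
opening: 0.0241
```

```bash
python3 -c "
from h import *
plan([.525,.301,.15],-159)"
```

```text
t cm [-6.51 36.39  0.45] r [-0.002  0.003  0.01 ] q [ 0.16  0.37  0.13  0.   -1.33 -1.35] F [ 1.  -0.8  0.5] t 13.6
```

c is held at 24 mm. Carrying it over the tray.

step_arm:
  commands:
    - {"rx": 0,"ry": 0,"rz": 0,"tx": -0.6,"ty": 3.6,"tz": 0,"hand": 1.5}
    - {"rx": 0,"ry": 0,"rz": 0,"tx": -1.4,"ty": 7.6,"tz": 0,"hand": 1.5}
    - {"rx": 0,"ry": 0,"rz": 0,"tx": -2.1,"ty": 11.6,"tz": 0,"hand": 1.5}
    - {"rx": 0,"ry": 0,"rz": 0,"tx": -2.8,"ty": 15.6,"tz": 0,"hand": 1.5}
    - {"rx": 0,"ry": 0,"rz": 0,"tx": -3.5,"ty": 19.6,"tz": 0,"hand": 1.5}
    - {"rx": 0,"ry": 0,"rz": 0,"tx": -4.2,"ty": 23.6,"tz": 0,"hand": 1.5}
    - {"rx": 0,"ry": 0,"rz": 0,"tx": -4.9,"ty": 27.6,"tz": 0,"hand": 1.5}
    - {"rx": 0,"ry": 0,"rz": 0,"tx": -5.7,"ty": 31.6,"tz": 0,"hand": 1.5}
    - {"rx": 0,"ry": 0,"rz": 0,"tx": -6.2,"ty": 34.6,"tz": 0,"hand": 1.5}
    - {"rx": 0,"ry": 0,"rz": 0,"tx": -6.5,"ty": 36.4,"tz": 0,"hand": 1.5}
    - {"rx": 0,"ry": 0,"rz": 0,"tx": -6.5,"ty": 36.4,"tz": 0,"hand": 1.5}
    - {"rx": 0,"ry": 0,"rz": 0,"tx": -6.5,"ty": 36.4,"tz": 0,"hand": 1.5}

```text
t: 14.8
eef_pos: [0.5249, 0.3008, 0.1547]
tcp_rot: [[-0.93, -0.368, 0.004], [-0.368, 0.93, -0.001], [-0.003, -0.002, -1.0]]
contact_force: [-0.5, -0.3, -0.6]
opening: 0.0243
```

```bash
python3 -c "
from h import *
plan([.525,.301,.02],-159);print(ctrl.observe()['opening'])"
```

```text
t cm [ 0.03  0.04 13.47] r [-0.002  0.003  0.01 ] q [ 0.78  0.38  0.14  0.   -1.33 -1.98] F [-0.5 -0.3 -0.6] t 14.8
0.02431923558909052
```

step_arm:
  commands:
    - {"rx": 0,"ry": 0,"rz": 0,"tx": 0,"ty": 0,"tz": 4,"hand": 1.5}
    - {"rx": 0,"ry": 0,"rz": 0,"tx": 0,"ty": 0,"tz": 8,"hand": 1.5}
    - {"rx": 0,"ry": 0,"rz": 0,"tx": 0,"ty": 0,"tz": 12,"hand": 1.5}
    - {"rx": 0,"ry": 0,"rz": 0,"tx": 0,"ty": 0,"tz": 14.5,"hand": 1.5}
    - {"rx": 0,"ry": 0,"rz": 0,"tx": 0,"ty": 0,"tz": 14.5,"hand": 1.5}
    - {"rx": 0,"ry": 0,"rz": 0,"tx": 0,"ty": 0,"tz": 14.5,"hand": 4}
    - {"rx": 0,"ry": 0,"rz": 0,"tx": 0,"ty": 0,"tz": 14.5,"hand": 4}
    - {"rx": 0,"ry": 0,"rz": 0,"tx": 0,"ty": 0,"tz": 14.5,"hand": 4}
    - {"rx": 0,"ry": 0,"rz": 0,"tx": 0,"ty": 0,"tz": 10,"hand": 4}
    - {"rx": 0,"ry": 0,"rz": 0,"tx": 0,"ty": 0,"tz": 5,"hand": 4}
    - {"rx": 0,"ry": 0,"rz": 0,"tx": 0,"ty": 0,"tz": 0,"hand": 4}
    - {"rx": 0,"ry": 0,"rz": 0,"tx": 0,"ty": 0,"tz": 0,"hand": 5.5}

```text
t: 16.0
eef_pos: [0.5292, 0.3031, 0.1651]
tcp_rot: [[-0.929, -0.369, 0.019], [-0.369, 0.93, 0.009], [-0.021, 0.001, -1.0]]
contact_force: [0.2, 1.4, 0.2]
opening: 0.0531
```

```bash
python3 -c "
from h import *
plan([.605,.080,.003],-144.5)
plan([.4936,.0595,.003],-97.3)"
```

```text
t cm [  1.51 -23.56  16.14] r [-0.001  0.021 -0.242] q [ 0.78  0.37  0.16  0.01 -1.33 -1.98] F [0.2 1.4 0.2] t 16.0
t cm [ 12.62 -21.36  15.92] r [-0.01   0.019 -1.066] q [ 0.78  0.37  0.16  0.01 -1.33 -1.98] F [0.2 1.4 0.2] t 16.0
```

step_arm:
  commands:
    - {"rx": 0,"ry": 0.02,"rz": -0.24,"tx": 1.5,"ty": -23.6,"tz": 1.5,"hand": 5.8}
    - {"rx": 0,"ry": 0.02,"rz": -0.24,"tx": 1.5,"ty": -23.6,"tz": 1.5,"hand": 5.8}
    - {"rx": 0,"ry": 0.02,"rz": -0.24,"tx": 1.5,"ty": -23.6,"tz": 1.5,"hand": 5.8}
    - {"rx": 0,"ry": 0.02,"rz": -0.24,"tx": 1.5,"ty": -23.6,"tz": 1.5,"hand": 5.8}
    - {"rx": 0,"ry": 0.02,"rz": -0.24,"tx": 1.5,"ty": -23.6,"tz": 1.5,"hand": 5.8}
    - {"rx": 0,"ry": 0.02,"rz": -0.24,"tx": 1.5,"ty": -23.6,"tz": 5,"hand": 5.8}
    - {"rx": 0,"ry": 0.02,"rz": -0.24,"tx": 1.5,"ty": -23.6,"tz": 5,"hand": 5.8}
    - {"rx": 0,"ry": 0.02,"rz": -0.24,"tx": 1.5,"ty": -23.6,"tz": 5,"hand": 5.8}

```text
t: 16.8
eef_pos: [0.603, 0.0787, 0.1151]
tcp_rot: [[-0.815, -0.58, 0.001], [-0.58, 0.815, -0.001], [-0.0, -0.001, -1.0]]
contact_force: [0.3, 0.7, 1.4]
opening: 0.0578
```

Run:
```python
from h import *
grab('wrist','w7'); chunks('w7')
plan([.605,.080,.003],-144.5)
```

```text
all [322.  71.] c [0.4934 0.0594] size [0.045 0.028] ang 83.1 z [0.045 0.049]
top [322.  71.] c [0.4935 0.0609] size [0.042 0.028] ang 82.9 z [0.046 0.049]
all [257. 202.] c [0.6046 0.0817] size [0.03  0.036] ang 35.7 z [0.047 0.051]
top [257. 202.] c [0.6056 0.0806] size [0.03  0.033] ang 36.6 z [0.047 0.051]
t cm [-1.200e-01  1.000e-02  1.131e+01] r [-0.002  0.002 -0.001] q [ 0.39  0.41  0.09  0.   -1.24 -1.34] F [0.5 0.2 0.6] t 16.85
```

step_arm:
  newtons: 30
  commands:
    - {"rx": 0,"ry": 0,"rz": 0,"tx": -0.2,"ty": 0,"tz": 4,"hand": 5.8}
    - {"rx": 0,"ry": 0,"rz": 0,"tx": -0.2,"ty": 0,"tz": 8,"hand": 5.8}
    - {"rx": 0,"ry": 0,"rz": 0,"tx": -0.2,"ty": 0,"tz": 10.5,"hand": 5.8}
    - {"rx": 0,"ry": 0,"rz": 0,"tx": -0.2,"ty": 0,"tz": 11.3,"hand": 5.8}
    - {"rx": 0,"ry": 0,"rz": 0,"tx": -0.2,"ty": 0,"tz": 11.3,"hand": 4}
    - {"rx": 0,"ry": 0,"rz": 0,"tx": -0.2,"ty": 0,"tz": 11.3,"hand": 2}
    - {"rx": 0,"ry": 0,"rz": 0,"tx": -0.2,"ty": 0,"tz": 11.3,"hand": 2}
    - {"rx": 0,"ry": 0,"rz": 0,"tx": -0.2,"ty": 0,"tz": 11.3,"hand": 2}
    - {"rx": 0,"ry": 0,"rz": 0,"tx": -0.2,"ty": 0,"tz": 8,"hand": 2}
    - {"rx": 0,"ry": 0,"rz": 0,"tx": -0.2,"ty": 0,"tz": 4,"hand": 2}
    - {"rx": 0,"ry": 0,"rz": 0,"tx": -0.2,"ty": 0,"tz": 0,"hand": 2}
    - {"rx": 0,"ry": 0,"rz": 0,"tx": -0.2,"ty": 0,"tz": -4,"hand": 2}

```text
t: 18.05
eef_pos: [0.6051, 0.0802, 0.1584]
tcp_rot: [[-0.815, -0.58, 0.004], [-0.58, 0.815, -0.0], [-0.003, -0.002, -1.0]]
contact_force: [0.9, 0.6, -1.7]
opening: 0.0337
```

```bash
python3 -c "
from h import *
plan([.525,.333,.15],-160)"
```

```text
t cm [-8.14 25.24  0.8 ] r [-0.002  0.003  0.27 ] q [ 0.39  0.39  0.17  0.   -1.34 -1.34] F [ 0.9  0.6 -1.7] t 18.05
```

b is held at 34 mm.

step_arm:
  commands:
    - {"rx": 0,"ry": 0,"rz": 0.03,"tx": -1,"ty": 3,"tz": 0,"hand": 2}
    - {"rx": 0,"ry": 0,"rz": 0.07,"tx": -2.3,"ty": 7,"tz": 0,"hand": 2}
    - {"rx": 0,"ry": 0,"rz": 0.11,"tx": -3.6,"ty": 11,"tz": 0,"hand": 2}
    - {"rx": 0,"ry": 0,"rz": 0.16,"tx": -4.9,"ty": 15,"tz": 0,"hand": 2}
    - {"rx": 0,"ry": 0,"rz": 0.2,"tx": -6.2,"ty": 19,"tz": 0,"hand": 2}
    - {"rx": 0,"ry": 0,"rz": 0.25,"tx": -7.4,"ty": 23,"tz": 0,"hand": 2}
    - {"rx": 0,"ry": 0,"rz": 0.27,"tx": -8.1,"ty": 25.2,"tz": 0,"hand": 2}
    - {"rx": 0,"ry": 0,"rz": 0.27,"tx": -8.1,"ty": 25.2,"tz": 0,"hand": 2}
    - {"rx": 0,"ry": 0,"rz": 0.27,"tx": -8.1,"ty": 25.2,"tz": 0,"hand": 2}

```text
t: 18.95
eef_pos: [0.5247, 0.3327, 0.1583]
tcp_rot: [[-0.939, -0.343, 0.004], [-0.343, 0.939, -0.0], [-0.004, -0.002, -1.0]]
contact_force: [0.1, -0.8, -0.6]
opening: 0.0335
```

```bash
cat >> h.py <<'E'
def intray(save):
    im,P=cloud(save)
    d=(im.max(2)<80)&(P[...,2]>.012)&(P[...,2]<.06)&(abs(P[...,0]-.541)<.055)&(abs(P[...,1]-.301)<.075)
    n,l,st,c=cv2.connectedComponentsWithStats(d.astype(np.uint8))
    for i in range(1,n):
        if st[i,4]>60: w=P[l==i]; r=cv2.minAreaRect(w[:,:2].astype(np.float32)); print('tray chunk',st[i,4],'c',np.round(r[0],3),np.round(r[1],3),round(r[2]),'z',np.percentile(w[:,2],[10,50,98]).round(3))
E
python3 - <<'E'
from h import *
grab('wrist','w8'); intray('w8'); grab('top','t8'); intray('t8')
plan([.525,.333,.018],-160);print(ctrl.observe()['opening'])
E
```

```text
tray chunk 1185 c [0.523 0.299] [0.048 0.024] 18 z [0.029 0.031 0.035]
tray chunk 75 c [0.52  0.295] [0.037 0.023] 17 z [0.027 0.031 0.039]
t cm [ 0.02  0.15 14.03] r [-0.002  0.004 -0.001] q [ 0.82  0.41  0.2   0.   -1.35 -2.04] F [ 0.1 -0.1 -1. ] t 19.05
0.033155541957266506
```

step_arm:
  commands:
    - {"rx": 0,"ry": 0,"rz": 0,"tx": 0,"ty": 0.5,"tz": 4,"hand": 2}
    - {"rx": 0,"ry": 0,"rz": 0,"tx": 0,"ty": 0.5,"tz": 8,"hand": 2}
    - {"rx": 0,"ry": 0,"rz": 0,"tx": 0,"ty": 0.5,"tz": 12,"hand": 2}
    - {"rx": 0,"ry": 0,"rz": 0,"tx": 0,"ty": 0.5,"tz": 13.4,"hand": 2}
    - {"rx": 0,"ry": 0,"rz": 0,"tx": 0,"ty": 0.5,"tz": 13.4,"hand": 2}
    - {"rx": 0,"ry": 0,"rz": 0,"tx": 0,"ty": 0.5,"tz": 13.4,"hand": 4.8}
    - {"rx": 0,"ry": 0,"rz": 0,"tx": 0,"ty": 0.5,"tz": 13.4,"hand": 4.8}
    - {"rx": 0,"ry": 0,"rz": 0,"tx": 0,"ty": 0.5,"tz": 13.4,"hand": 4.8}
    - {"rx": 0,"ry": 0,"rz": 0,"tx": 0,"ty": 0.5,"tz": 9,"hand": 4.8}
    - {"rx": 0,"ry": 0,"rz": 0,"tx": 0,"ty": 0.5,"tz": 4,"hand": 4.8}
    - {"rx": 0,"ry": 0,"rz": 0,"tx": 0,"ty": 0.5,"tz": 0,"hand": 5.5}
    - {"rx": 0,"ry": 0,"rz": 0,"tx": 0,"ty": 0.5,"tz": 0,"hand": 5.5}

```text
t: 20.25
eef_pos: [0.5269, 0.3386, 0.1671]
tcp_rot: [[-0.94, -0.342, 0.016], [-0.342, 0.94, 0.009], [-0.018, 0.003, -1.0]]
contact_force: [1.5, 2.0, 1.1]
opening: 0.0549
```

```bash
python3 -c "
from h import *
grab('wrist','w9'); intray('w9')
plan([.4936,.0605,.003],-97.3)"
```

```text
tray chunk 1132 c [0.523 0.299] [0.047 0.024] 17 z [0.029 0.031 0.035]
tray chunk 1034 c [0.522 0.337] [0.029 0.036] 20 z [0.027 0.034 0.038]
t cm [ 12.64 -25.03  15.82] r [-0.005  0.012 -1.095] q [ 0.82  0.41  0.21  0.   -1.36 -2.05] F [ 0.4  0.6 -0.8] t 20.3
```

Both chunks lie inside the tray. Now for a.

step_arm:
  commands:
    - {"rx": 0,"ry": 0.01,"rz": -1.1,"tx": 12.6,"ty": -25,"tz": 1.5,"hand": 5.5}
    - {"rx": 0,"ry": 0.01,"rz": -1.1,"tx": 12.6,"ty": -25,"tz": 1.5,"hand": 5.5}
    - {"rx": 0,"ry": 0.01,"rz": -1.1,"tx": 12.6,"ty": -25,"tz": 1.5,"hand": 5.5}
    - {"rx": 0,"ry": 0.01,"rz": -1.1,"tx": 12.6,"ty": -25,"tz": 1.5,"hand": 5.5}
    - {"rx": 0,"ry": 0.01,"rz": -1.1,"tx": 12.6,"ty": -25,"tz": 1.5,"hand": 5.5}
    - {"rx": 0,"ry": 0.01,"rz": -1.1,"tx": 12.6,"ty": -25,"tz": 1.5,"hand": 5.5}
    - {"rx": 0,"ry": 0.01,"rz": -1.1,"tx": 12.6,"ty": -25,"tz": 5,"hand": 5.5}
    - {"rx": 0,"ry": 0.01,"rz": -1.1,"tx": 12.6,"ty": -25,"tz": 5,"hand": 5.5}
    - {"rx": 0,"ry": 0.01,"rz": -1.1,"tx": 12.6,"ty": -25,"tz": 5,"hand": 5.5}
    - {"rx": 0,"ry": 0.01,"rz": -1.1,"tx": 12.6,"ty": -25,"tz": 5,"hand": 5.5}

```text
t: 21.3
eef_pos: [0.4929, 0.0603, 0.1115]
tcp_rot: [[-0.124, -0.992, 0.006], [-0.992, 0.124, -0.001], [0.001, -0.006, -1.0]]
contact_force: [0.5, 0.0, -0.0]
opening: 0.0545
```

```bash
python3 -c "
from h import *
grab('wrist','w10'); chunks('w10')
plan([.4936,.060,.003],-97.3)"
```

```text
all [256. 200.] c [0.493  0.0587] size [0.045 0.028] ang 83.8 z [0.045 0.049]
top [256. 200.] c [0.4932 0.0603] size [0.042 0.028] ang 83.8 z [0.045 0.049]
t cm [4.000e-02 1.000e-02 1.087e+01] r [-0.006 -0.     0.004] q [ 0.44  0.2  -0.22  0.   -1.14 -0.57] F [-0.1  0.2  0.3] t 21.35
```

step_arm:
  commands:
    - {"rx": -0.005,"ry": 0,"rz": 0,"tx": 0,"ty": 0,"tz": 4,"hand": 5.5}
    - {"rx": -0.005,"ry": 0,"rz": 0,"tx": 0,"ty": 0,"tz": 8,"hand": 5.5}
    - {"rx": -0.005,"ry": 0,"rz": 0,"tx": 0,"ty": 0,"tz": 10.2,"hand": 5.5}
    - {"rx": -0.005,"ry": 0,"rz": 0,"tx": 0,"ty": 0,"tz": 10.8,"hand": 5.5}
    - {"rx": -0.005,"ry": 0,"rz": 0,"tx": 0,"ty": 0,"tz": 10.8,"hand": 3.5}
    - {"rx": -0.005,"ry": 0,"rz": 0,"tx": 0,"ty": 0,"tz": 10.8,"hand": 1.5}
    - {"rx": -0.005,"ry": 0,"rz": 0,"tx": 0,"ty": 0,"tz": 10.8,"hand": 1.5}
    - {"rx": -0.005,"ry": 0,"rz": 0,"tx": 0,"ty": 0,"tz": 10.8,"hand": 1.5}
    - {"rx": -0.005,"ry": 0,"rz": 0,"tx": 0,"ty": 0,"tz": 7,"hand": 1.5}
    - {"rx": -0.005,"ry": 0,"rz": 0,"tx": 0,"ty": 0,"tz": 3,"hand": 1.5}
    - {"rx": -0.005,"ry": 0,"rz": 0,"tx": 0,"ty": 0,"tz": -1,"hand": 1.5}
    - {"rx": -0.005,"ry": 0,"rz": 0,"tx": 0,"ty": 0,"tz": -4,"hand": 1.5}

```text
t: 22.55
eef_pos: [0.4935, 0.0607, 0.155]
tcp_rot: [[-0.123, -0.992, 0.005], [-0.992, 0.123, 0.001], [-0.001, -0.005, -1.0]]
contact_force: [0.2, -0.7, -0.1]
opening: 0.0274
```

```bash
python3 -c "
from h import *
plan([.525,.259,.15],-162)"
```

```text
t cm [-20.07  -0.68   0.53] r [-0.003  0.004  1.133] q [ 0.44  0.17 -0.14  0.   -1.25 -0.56] F [ 0.2 -0.7 -0.1] t 22.55
```

a is held at 27 mm.

step_arm:
  commands:
    - {"rx": 0,"ry": 0,"rz": 0.14,"tx": -2.5,"ty": -0.1,"tz": 0,"hand": 1.5}
    - {"rx": 0,"ry": 0,"rz": 0.28,"tx": -5,"ty": -0.2,"tz": 0,"hand": 1.5}
    - {"rx": 0,"ry": 0,"rz": 0.42,"tx": -8,"ty": -0.3,"tz": 0,"hand": 1.5}
    - {"rx": 0,"ry": 0,"rz": 0.56,"tx": -11,"ty": -0.4,"tz": 0,"hand": 1.5}
    - {"rx": 0,"ry": 0,"rz": 0.7,"tx": -14,"ty": -0.5,"tz": 0,"hand": 1.5}
    - {"rx": 0,"ry": 0,"rz": 0.84,"tx": -17,"ty": -0.6,"tz": 0,"hand": 1.5}
    - {"rx": 0,"ry": 0,"rz": 0.98,"tx": -19,"ty": -0.7,"tz": 0,"hand": 1.5}
    - {"rx": 0,"ry": 0,"rz": 1.13,"tx": -20.1,"ty": -0.7,"tz": 0,"hand": 1.5}
    - {"rx": 0,"ry": 0,"rz": 1.13,"tx": -20.1,"ty": -0.7,"tz": 0,"hand": 1.5}
    - {"rx": 0,"ry": 0,"rz": 1.13,"tx": -20.1,"ty": -0.7,"tz": 0,"hand": 1.5}
    - {"rx": 0,"ry": 0,"rz": 1.13,"tx": -20.1,"ty": -0.7,"tz": 0,"hand": 1.5}

```text
t: 23.65
eef_pos: [0.5251, 0.2586, 0.1556]
tcp_rot: [[-0.949, -0.314, 0.005], [-0.314, 0.949, 0.001], [-0.005, -0.001, -1.0]]
contact_force: [-1.2, -0.6, -0.6]
opening: 0.0271
```

```bash
python3 -c "
from h import *
plan([.525,.261,.024],-162); print(ctrl.observe()['opening'])"
```

```text
t cm [-0.    0.24 13.16] r [-0.001  0.005  0.005] q [ 0.73  0.34  0.09  0.   -1.31 -1.98] F [-1.2 -0.6 -0.6] t 23.65
0.027147437278533734
```

step_arm:
  commands:
    - {"rx": 0,"ry": 0,"rz": 0,"tx": 0,"ty": 0.2,"tz": 4,"hand": 1.5}
    - {"rx": 0,"ry": 0,"rz": 0,"tx": 0,"ty": 0.2,"tz": 8,"hand": 1.5}
    - {"rx": 0,"ry": 0,"rz": 0,"tx": 0,"ty": 0.2,"tz": 12,"hand": 1.5}
    - {"rx": 0,"ry": 0,"rz": 0,"tx": 0,"ty": 0.2,"tz": 13.2,"hand": 1.5}
    - {"rx": 0,"ry": 0,"rz": 0,"tx": 0,"ty": 0.2,"tz": 13.2,"hand": 1.5}
    - {"rx": 0,"ry": 0,"rz": 0,"tx": 0,"ty": 0.2,"tz": 13.2,"hand": 4.2}
    - {"rx": 0,"ry": 0,"rz": 0,"tx": 0,"ty": 0.2,"tz": 13.2,"hand": 4.2}
    - {"rx": 0,"ry": 0,"rz": 0,"tx": 0,"ty": 0.2,"tz": 13.2,"hand": 4.2}
    - {"rx": 0,"ry": 0,"rz": 0,"tx": 0,"ty": 0.2,"tz": 9,"hand": 4.2}
    - {"rx": 0,"ry": 0,"rz": 0,"tx": 0,"ty": 0.2,"tz": 4,"hand": 4.2}
    - {"rx": 0,"ry": 0,"rz": 0,"tx": -1,"ty": 0.2,"tz": -4,"hand": 5.5}
    - {"rx": 0,"ry": 0,"rz": 0,"tx": 0,"ty": 0.2,"tz": -6,"hand": 5.5}

```text
t: 24.85
eef_pos: [0.5248, 0.2605, 0.2179]
tcp_rot: [[-0.949, -0.314, 0.007], [-0.314, 0.949, 0.002], [-0.007, -0.0, -1.0]]
contact_force: [1.4, 1.7, 0.6]
opening: 0.055
```

step_arm:
  commands:
    - {"rx": 0,"ry": 0,"rz": 0,"tx": 0,"ty": -12,"tz": -3,"hand": 5.5}
    - {"rx": 0,"ry": 0,"rz": 0,"tx": 0,"ty": -12,"tz": -3,"hand": 5.5}
    - {"rx": 0,"ry": 0,"rz": 0,"tx": 0,"ty": -12,"tz": -3,"hand": 5.5}
    - {"rx": 0,"ry": 0,"rz": 0,"tx": 0,"ty": -12,"tz": -3,"hand": 5.5}
    - {"rx": 0,"ry": 0,"rz": 0,"tx": 0,"ty": -12,"tz": -3,"hand": 5.5}

```text
t: 25.35
eef_pos: [0.5624, 0.1462, 0.2488]
tcp_rot: [[-0.95, -0.313, 0.008], [-0.313, 0.95, 0.003], [-0.008, 0.0, -1.0]]
contact_force: [0.1, 0.3, -0.6]
opening: 0.0551
```

Run:
```python
from h import *
grab('wrist','w11'); intray('w11')
im,P=cloud('w11');h=cv2.cvtColor(im,cv2.COLOR_BGR2HSV)
m=(h[...,0]>100)&(h[...,0]<125)&(h[...,1]>150)&(P[...,1]<.42)&(P[...,1]>.2)&(P[...,2]>.035)&(P[...,2]<.055)
print('rim',m.sum(),cv2.minAreaRect(P[m][:,:2].astype(np.float32)))
a,_=grab('top','t11'); intray('t11'); i,P=cloud('t11'); j,Q=cloud('top0')
hs=cv2.cvtColor(i,cv2.COLOR_BGR2HSV); r=(slice(212,229),slice(300,318))
print('ring',P[r][hs[r][...,1]>70].mean(0))
cv2.imwrite('pics/v11.png',np.vstack([cv2.resize(a[90:260,100:440],(680,340)),cv2.resize(im,(340,255)).repeat(1,0) if 0 else np.hstack([cv2.resize(im,(340,255)),np.zeros((255,340,3),np.uint8)])]))
s=ctrl.observe(); print(s['t'],s['eef_pos'],s['contact_force'])
```

```text
tray chunk 825 c [0.524 0.258] [0.044 0.028] 19 z [0.023 0.032 0.036]
tray chunk 1572 c [0.519 0.317] [0.048 0.066] 14 z [0.022 0.032 0.037]
rim 1946 ((0.5410974621772766, 0.3013303279876709), (0.10989584028720856, 0.15152277052402496), 0.24382852017879486)
ring [ 0.48753894 -0.06918244  0.02751403]
25.45 [0.5619086 0.1470953 0.2480048] [-0.80825528 -0.81744047 -0.02714595]
```

View pics/v11.png

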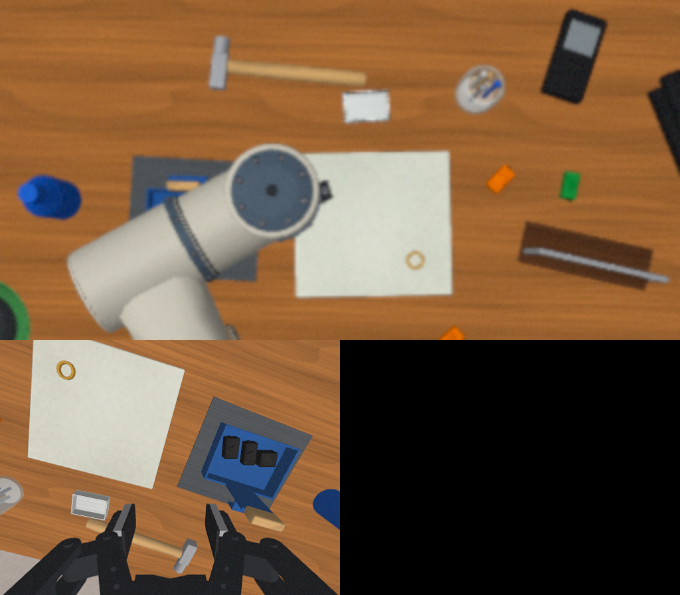

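The wrist view shows all three chunks side by side in the tray around (250,450), with the tray upright on the plate. The board is empty except for the ring, which has not moved, and the robot is clear. Handing in.

```bash
python3 -c "
from workcell import ctrl
print(ctrl.hand_in())"
```

```text
the job is handed in; nothing more can be done
None
```

I lifted the tray off its rail by the wooden handle, stood it on the steel plate and let go. Then I put chunks c, b and a into it one by one, and handed in after about 25 s of robot time. No verdict is reported.

**Last checks:**
- **Tray:** centre at (0.541, 0.301), about 8 mm from the plate's centre. It measured level after I let go, and its outline had not moved at the end.
- **Chunks:** all three lie inside the walls, with their tops about 30–37 mm above the bench.
- **Ring:** moved about 1 mm, which is within measuring error.
- **Tin, jar, hammer and bottle:** look untouched in the last top view. I did not measure them.
- **Robot:** stands clear of everything.

**What disagreed:**
- **Tool length:** the real tool is about 40 mm shorter than described; with the fingers shut, the tips are about 23 mm behind the reported TCP instead of 17 mm ahead. My first grasp therefore closed on air just above the handle. I measured the offset from the wrist camera's depth and corrected every later grasp.
- **Final top view:** the arm hid the tray, so the final tray and chunk checks come from the wrist camera alone.

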